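# Count out the grinding balls on the tilting pocket board

### The arm

A 6-joint arm with a two-finger parallel gripper is mounted at the origin on the work surface. World frame = base frame: x ahead of the robot, y to its left, z up, the work surface at z = 0. Lengths are in m, angles in rad, forces in N, time in s.
With the tool pointing down it reaches from about 0.3 to 0.775 m from the base axis. Payload 14.6 kg.
Tool frame: the origin (TCP) lies midway between the tips of the shut fingers; the grasp point (between the pads) lies 19 mm behind it; z points along the fingers, y is the line along which they close (so a half turn about z gives the same grasp; the last joint's range is limited). The gripper opens to 85 mm and grips with 20 to 120 N. Pads are 22 mm wide; open, the fingers measure 114 mm over their backs; the gripper's body (76 mm by 85 mm) begins 54 mm behind the grasp point. The pads swing forward as they close: fully open they stand 13 mm farther back than shut.
Start: joints at [-1.292, 0.3, 1.521, -0, 1.321, -0.067], TCP at [0.186, -0.517, 0.231] pointing down, gripper open.
Joint ranges: [-3.03, 3.03], [-0.79, 2.21], [0.23, 2.52], [-1.04, 4.18], [0, 3.07], [-2.55, 2.55]. Speed limits (rad/s): [2.22, 2.22, 2.57, 3.14, 3.14, 3.14].

### API

Orientations are given as a unit quaternion [w, x, y, z].
In Python, from plant import arm gives the robot as it stands.
- The arm moves only by the shell command python3 -m handwheel 'ROWS' [FORCE]. ROWS is text: rows parted by semicolons, each of 5 numbers parted by spaces: the opening, from 0 (shut) to 1 (fully open), then the shift along the tool's x, y, z in units of 250 mm (1.0 is 250 mm), then the turn about the tool's z in units of 2 pi rad (1.0 is 2 pi rad). In form: gripper x y z spin; .... A call has 1 to 10 rows; each row shifts and turns the commanded pose from where the row before left it, along the tool's axes as they then stand; what a row does not reach is not made up. A row lasts 1/10 s, in which the tool goes at most 50 mm and 8.59 degrees, less where a joint would pass 70% of its speed; a pose out of reach is approached as far as the arm can. A call with a number of a shift or a turn outside -1 to 1 is refused whole. A call with a gripper value outside its range is refused whole. The fingers move at their own pace and stop on an object; FORCE is the grip in N (left out, the last holds). Time passes only in rows, so rows that do not move let the fingers close. It gives the time, the measured TCP pose, the force, the opening and the grip force at its end, in the units of the state.
- arm.read_state(): the state, without advancing time (a new reading comes with each control period).
- arm.snapshot(name): name is "scene" or "top"; returns (picture, depth): 480x640x3 uint8, red, green, blue; 480x640 float32, m along the optical axis (not along the pixel's ray), 0 where there is no reading.
- arm.camera_info(name): a dict with "fx", "fy", "cx", "cy" (pixels), "view" (4x4, takes a point from world to camera coordinates). Camera axes: x right, y up, looking along -z (the intrinsics and any distortion apply to the point x, -y, -z); pixel columns grow to the right and rows downward; lengths in m; the calibration is good to about 2 mm. A picture is of the moment at which its call begins. camera_info takes no time and is no camera call.
- arm.close_job(): hands the job in; it is judged then, once.
The state is a dict: "t": time; "qpos": joint angles; "qvel": joint speeds; "tau": joint torques, N m; "ee_pos": TCP position; "tool_rot": TCP orientation; "contact_force": force on the tool from outside, world axes, zero at the start; "moment": the same for the moment, N m; "opening": finger opening in m; "grip_force": force on a finger pad.
Only numpy, scipy, OpenCV 4.12 (cv2) and the standard library are available. Lean on these libraries where they do the work, as an engineer would, in place of code of your own. Each camera call takes 0.05 s, during which the arm holds its last target. There are 200 camera calls.

### The job

Put every washed steel ball from the draining rack into the channel of the counting board with the balls already there, and release the toggle clamp. Lift the tilt bar to run the balls over the board, then bring it down again so that the excess runs back, rocking it until every pocket holds a ball and all the others lie in the channel. Finish with the board down at home and locked by the closed toggle clamp, and do not disturb the skull.

Things in the scene. Friction and masses are not known exactly. Their poses are not given: they have to be found in the camera images.
- stand: fixed grey stand. Origin: underside of its plinth below the board's pivot; x from the board's channel end (nearer the robot) to its landing end, y left to the clamp, z up. Plinth 236 x 146 x 14 mm plus a 66 x 80 mm foot under the clamp (y 73 to 153 mm). Cheeks at y = +/-61 mm, 110 mm high. Pivot axis parallel to y at x = 0, z = 95 mm; board frame: origin there, turned with the tilt
- board (a joint): tilt, rad, grows as the bar is lifted: 0 home, on its stop (deck slopes 0.45 down to the channel), 0.45 level, 0.90 upper stop. Stiff pivot (0.3 N m): stays where left. Balls roll at slopes over 0.08 and leave the channel at about 0.63. Tilt slowly (about 0.17 rad/s both ways) and little (to about 0.7): fast balls shoot over the pockets. One rocking may leave a pocket empty: repeat
- tilt_bar (a point): middle of the tilt bar: black, round, 12 mm thick, 58 mm free between two thin steel arms, parallel to the stand's y, 62 mm out from the outside of the board's channel end wall; in the board frame at x -158, z +45 mm. Pinch it from above, closing across it (along the stand's x), and follow the arc; it turns between the pads
- channel (a point): middle of the floor of the channel, the trough along the end wall; board axes (x to the landing end, y along it, z out of the deck); in the board frame x -77.5, z +6 mm. Floor 24 mm wide, 84 mm long, then a 40 mm ramp up 4 mm to the deck (z +10). White walls 6 mm thick, 24 mm above the deck, all round; inside 84 mm (y) x 175 mm
- clamp (a joint): toggle clamp handle, rad: 0 closed (handle upright, rubber tip of the arm pressing the board's lug down: board locked at home), 1.30 fully open (handle down to the stand's +y side, arm up, clear of the board). Stays where left (0.1 N m); over centre at 0.05 (0.2 N m)
- clamp_grip (a point): where to take the clamp handle: on the axis of its black round grip (12 mm thick, 55 mm long), 15 mm below its end, 105 mm from its pivot, which is parallel to the stand's x at x -65, y 105, z 53.5 mm (stand frame): the point is at y 105 + 105 sin q, z 53.5 + 105 cos q. Pinch from above, closing along the stand's x, and follow the arc, tool upright: the handle turns between the pads
- rack: fixed perforated steel draining rack, 126 x 174 mm, plate top 20 mm above the table, rim 5 mm above the plate. Origin: centre of its underside. Square holes of 14 mm at x = +/-23 mm and y = -46, 0, 46 mm; a ball sits on a hole with its centre 7 mm above the plate.
- skull: small rodent skull, about 115 mm long, a bystander beyond the stand
- pocket_1 (a point): where the centre of a ball seated in pocket 1 lies; in the board's frame x = -7.5 mm, y = -28 mm, z = 0.2 mm. The pocket is a flat-bottomed eight-sided hole 22.4 mm wide and 19.8 mm deep, so that a seated ball is flush with the deck.
- pocket_2 (a point): where the centre of a ball seated in pocket 2 lies; in the board's frame x = -7.5 mm, y = 0 mm, z = 0.2 mm. The pocket is a flat-bottomed eight-sided hole 22.4 mm wide and 19.8 mm deep, so that a seated ball is flush with the deck.
- pocket_3 (a point): where the centre of a ball seated in pocket 3 lies; in the board's frame x = -7.5 mm, y = 28 mm, z = 0.2 mm. The pocket is a flat-bottomed eight-sided hole 22.4 mm wide and 19.8 mm deep, so that a seated ball is flush with the deck.
- pocket_4 (a point): where the centre of a ball seated in pocket 4 lies; in the board's frame x = 22.5 mm, y = -14 mm, z = 0.2 mm. The pocket is a flat-bottomed eight-sided hole 22.4 mm wide and 19.8 mm deep, so that a seated ball is flush with the deck.
- pocket_5 (a point): where the centre of a ball seated in pocket 5 lies; in the board's frame x = 22.5 mm, y = 14 mm, z = 0.2 mm. The pocket is a flat-bottomed eight-sided hole 22.4 mm wide and 19.8 mm deep, so that a seated ball is flush with the deck.
- ball_1_center (a point): centre of a steel grinding ball, 20 mm, 33 g; starts in the channel of the board. All balls are alike.
- ball_2_center (a point): centre of a steel grinding ball, 20 mm, 33 g; starts in the channel of the board. All balls are alike.
- ball_3_center (a point): centre of a steel grinding ball, 20 mm, 33 g; starts in the channel of the board. All balls are alike.
- ball_4_center (a point): centre of a steel grinding ball, 20 mm, 33 g; starts in the channel of the board. All balls are alike.
- ball_5_center (a point): centre of a steel grinding ball, 20 mm, 33 g; starts in the channel of the board. All balls are alike.
- ball_6_center (a point): centre of a steel grinding ball, 20 mm, 33 g; may be present: starts on a hole of the draining rack (if absent, no pose is given). All balls are alike.
- ball_7_center (a point): centre of a steel grinding ball, 20 mm, 33 g; may be present: starts on a hole of the draining rack (if absent, no pose is given). All balls are alike.
- ball_8_center (a point): centre of a steel grinding ball, 20 mm, 33 g; may be present: starts on a hole of the draining rack (if absent, no pose is given). All balls are alike.
- ball_9_center (a point): centre of a steel grinding ball, 20 mm, 33 g; may be present: starts on a hole of the draining rack (if absent, no pose is given). All balls are alike.
- ball_10_center (a point): centre of a steel grinding ball, 20 mm, 33 g; may be present: starts on a hole of the draining rack (if absent, no pose is given). All balls are alike.
- ball_11_center (a point): centre of a steel grinding ball, 20 mm, 33 g; may be present: starts on a hole of the draining rack (if absent, no pose is given). All balls are alike.

How it is judged:
By the outcome, as a careful person would: the job done as asked, in the order asked, and still so for the second after the job is handed in, with the robot touching nothing.
Of ball_6, ball_7, ball_8, ball_9, ball_10, ball_11 only 4 to 6 are there at a start; the rules pass over those that are not, and their reading is None.
At some moment in a run one of ball_6, ball_7, ball_8, ball_9, ball_10, ball_11 may be knocked a few centimetres aside while the robot is not near it.
Once in a run the grip may slacken for a moment while it holds something.
It also fails if it takes over 210 s, if anything falls off the work surface, if the arm or the gripper's body presses on something with over 40 N, if the wrist force passes 120 N, or if a joint passes its speed limit or range.

## Working session

There is one attempt and no reset: what is moved stays moved. The work goes in short steps, Python scripts to look and compute and a shell command to move; the robot and the scene stay as the last step left them, time stands still between calls to the robot, and variables do not carry over. Pictures are saved under pics/ and viewed, at most 14 in all, crops included, and the job is handed in when it is done.

```bash
ls; mkdir -p pics; python3 - <<'E'
from plant import arm
import cv2,numpy as np
s=arm.read_state();print(s)
for n in("scene","top"):
    p,d=arm.snapshot(n);cv2.imwrite(f"pics/{n}0.png",p[...,::-1]);np.savez(f"pics/{n}0.npz",p=p,d=d)
    c=arm.camera_info(n);print(n,c, (d==0).mean())
E
```

```text
pics
{'t': 0.0, 'qpos': array([-1.29159700e+00,  3.00499718e-01,  1.52160038e+00, -2.86116975e-05,
        1.32071798e+00, -6.65749018e-02]), 'qvel': array([-0.00160626,  0.00024023, -0.00059409,  0.0009617 , -0.000373  ,
        0.00069993]), 'tau': array([ 2.38053362e-03, -5.43494546e+01, -3.61787474e+01, -3.96222003e-05,
        4.04961960e-03, -5.31340135e-06]), 'ee_pos': array([ 0.18634488, -0.51720946,  0.23069746]), 'tool_rot': array([-6.07780087e-04,  9.85091416e-01,  1.72030598e-01, -7.87963336e-05]), 'contact_force': array([ 0.22787852, -0.02418698, -0.39379383]), 'moment': array([ 0.02779517,  0.00669634, -0.01375352]), 'grip_force': 0.0, 'opening': 0.08517214407480345}
scene {'fx': 461.1692963865377, 'fy': 461.1692963865377, 'cx': 318.2606170544161, 'cy': 239.9578645304729, 'view': array([[-8.43111542e-01,  5.37738238e-01, -7.17485157e-04,
         5.35743521e-01],
       [-4.64542196e-01, -7.27675231e-01,  5.04667521e-01,
         1.70822192e-01],
       [ 2.70856927e-01,  4.25824314e-01,  8.63313488e-01,
        -1.00572125e+00],
       [ 0.00000000e+00,  0.00000000e+00,  0.00000000e+00,
         1.00000000e+00]])} 0.0038736979166666668
top {'fx': 609.5046231429665, 'fy': 609.5046231429665, 'cx': 322.2236061242004, 'cy': 241.80619877100978, 'view': array([[-0.01571411, -0.99987539,  0.00150584, -0.06747257],
       [ 0.99865981, -0.01562069,  0.0493414 , -0.6014019 ],
       [-0.04931173,  0.00227918,  0.99878084, -1.02323355],
       [ 0.        ,  0.        ,  0.        ,  1.        ]])} 0.004033203125
```

View pics/scene0.png

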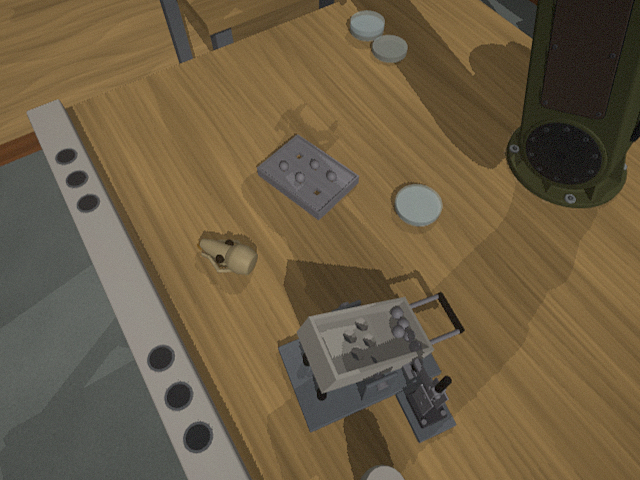

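View pics/top0.png

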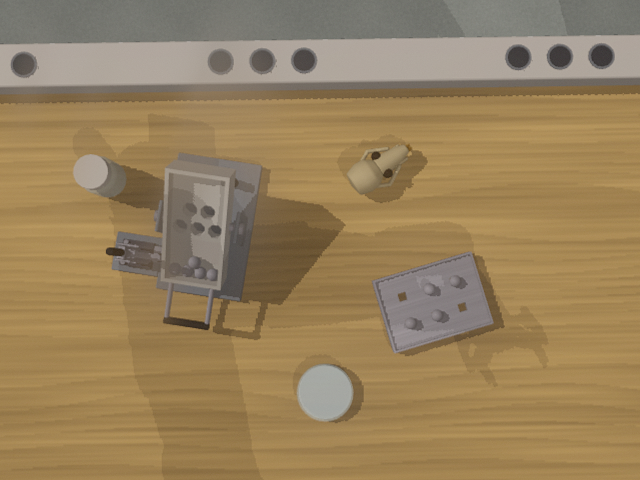

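The scene view shows the board at (365,340) with its bar at (452,312), the clamp grip at (443,384) and the rack at (308,175). In the top view the bar is at (187,323), the clamp grip at (115,252), and the four rack balls are at (429,289), (456,281), (411,323) and (438,316). The skull is at (380,168).

```bash
cat > h.py <<'E'
import numpy as np,cv2
from plant import arm
C={n:arm.camera_info(n) for n in("scene","top")}
def ray(n,u,v):
    c=C[n];V=np.array(c["view"]);R=V[:3,:3];o=-R.T@V[:3,3]
    d=np.array([(u-c["cx"])/c["fx"],-(v-c["cy"])/c["fy"],-1.]);return o,R.T@d
def onz(n,u,v,z):
    o,d=ray(n,u,v);return o+d*(z-o[2])/d[2]
def tri(a,b):
    (o1,d1),(o2,d2)=ray("scene",*a),ray("top",*b)
    t=np.linalg.lstsq(np.c_[d1,-d2],o2-o1,rcond=None)[0];p,q=o1+d1*t[0],o2+d2*t[1]
    return (p+q)/2,np.linalg.norm(p-q)
def cloud(n,d):
    c=C[n];V=np.array(c["view"]);R=V[:3,:3];o=-R.T@V[:3,3];v,u=np.mgrid[:480,:640]
    P=np.stack([(u-c["cx"])/c["fx"],-(v-c["cy"])/c["fy"],-np.ones_like(u,float)],-1)*d[...,None]
    return P@R+o
def proj(n,p):
    c=C[n];q=np.array(c["view"])@np.r_[p,1];return c["cx"]-c["fx"]*q[0]/q[2],c["cy"]+c["fy"]*q[1]/q[2]
def load(n,i):
    f=np.load(f"pics/{n}{i}.npz");return f["p"],f["d"]
def snap(n,i):
    p,d=arm.snapshot(n);np.savez(f"pics/{n}{i}.npz",p=p,d=d);cv2.imwrite(f"pics/{n}{i}.png",p[...,::-1]);return p,d
E
python3 - <<'E'
from h import *
np.set_printoptions(precision=4,suppress=True)
# black blobs
B={}
for n,boxes in {"scene":dict(bar=(430,285,475,340),grip=(430,370,458,396)),"top":dict(bar=(160,312,215,335),grip=(98,240,130,264))}.items():
    p,d=load(n,0);X=cloud(n,d)
    for k,(a,b,c,e) in boxes.items():
        m=(p[b:e,a:c].max(-1)<45).astype(np.uint8)
        nn,l,s,ce=cv2.connectedComponentsWithStats(m);i=1+s[1:,4].argmax()
        ys,xs=np.nonzero(l==i);pts=np.c_[xs+a,ys+b].astype(np.float32)
        r=cv2.minAreaRect(pts);B[n,k]=r;print(n,k,r,s[i,4],"depth med",np.median(X[ys+b,xs+a],0))
for k in("bar","grip"):print(k,tri(B["scene",k][0],B["top",k][0]))
# rack balls via depth heights
for n,bx in(("top",(365,245,505,360)),("scene",(250,130,362,220))):
    p,d=load(n,0);X=cloud(n,d);a,b,c,e=bx;Z=X[b:e,a:c,2]
    print(n,"plate z",np.percentile(Z,[5,25,50,75,95,99]))
    m=((Z>.0265)).astype(np.uint8)
    nn,l,s,ce=cv2.connectedComponentsWithStats(m)
    for i in range(1,nn):
        if s[i,4]>25:
            print(s[i,4],ce[i]+[a,b],np.mean(X[b:e,a:c][l==i],0),Z[l==i].max())
E
```

```text
scene bar ((449.5735168457031, 312.45587158203125), (45.2756233215332, 6.345447540283203), 59.036251068115234) 264 depth med [0.4729 0.145  0.0719]
scene grip ((442.2500305175781, 383.75), (8.485280990600586, 19.091880798339844), 45.0) 154 depth med [0.5878 0.2315 0.1601]Traceback (most recent call last):
  File "<stdin>", line 9, in <module>
ValueError: attempt to get argmax of an empty sequence
```

```bash
python3 - <<'E'
from h import *
np.set_printoptions(precision=4,suppress=True)
B={}
for n,boxes in {"scene":dict(bar=(430,285,475,340),grip=(430,370,458,396)),"top":dict(bar=(160,312,215,335),grip=(98,240,130,264))}.items():
    p,d=load(n,0);X=cloud(n,d)
    for k,(a,b,c,e) in boxes.items():
        g=cv2.cvtColor(p[b:e,a:c],cv2.COLOR_RGB2HSV)[...,2]; 
        m=(g<(45 if n=="scene" else 60)).astype(np.uint8)
        nn,l,s,ce=cv2.connectedComponentsWithStats(m)
        if nn<2: print(n,k,g.min());continue
        i=1+s[1:,4].argmax()
        ys,xs=np.nonzero(l==i);pts=np.c_[xs+a,ys+b].astype(np.float32)
        r=cv2.minAreaRect(pts);B[n,k]=r;print(n,k,r,s[i,4],cv2.boxPoints(r).round(1).tolist(),"depth med",np.median(X[ys+b,xs+a],0))
for k in("bar","grip"):
    if ("top",k) in B:print(k,tri(B["scene",k][0],B["top",k][0]))
for n,bx in(("top",(365,245,505,360)),("scene",(250,130,362,220))):
    p,d=load(n,0);X=cloud(n,d);a,b,c,e=bx;Z=X[b:e,a:c,2]
    print(n,"plate z",np.percentile(Z,[5,25,50,75,95,99]))
    m=((Z>.0275)).astype(np.uint8)
    nn,l,s,ce=cv2.connectedComponentsWithStats(m)
    for i in range(1,nn):
        if s[i,4]>15:
            print(s[i,4],ce[i]+[a,b],np.mean(X[b:e,a:c][l==i],0),Z[l==i].max())
    m=(Z>.014).astype(np.uint8);m=cv2.morphologyEx(m,cv2.MORPH_OPEN,np.ones((5,5)))
    ys,xs=np.nonzero(m);r=cv2.minAreaRect(np.c_[xs+a,ys+b].astype(np.float32));print("rack",r)
    if n=="top":print([onz("top",*q,.025)[:2].round(4).tolist() for q in cv2.boxPoints(r)], onz("top",*r[0],.025))
# top: plinth cloud
p,d=load("top",0);X=cloud("top",d);a,b,c,e=105,145,270,310
Z=X[b:e,a:c,2];m=((Z>.007)&(Z<.022)).astype(np.uint8);m=cv2.morphologyEx(m,cv2.MORPH_OPEN,np.ones((3,3)))
P=X[b:e,a:c][m>0];print("plinth pts",len(P),P.min(0),P.max(0))
m=(Z>.007).astype(np.uint8);
cv2.imwrite("pics/h.png",np.hstack([cv2.resize(p[130:340,90:280,::-1],None,fx=2.1,fy=2.1,interpolation=cv2.INTER_CUBIC),cv2.resize(cv2.applyColorMap(np.clip(X[130:340,90:280,2]*1500,0,255).astype(np.uint8),2),None,fx=2.1,fy=2.1)]))
E
```

```text
scene bar ((449.5735168457031, 312.45587158203125), (45.2756233215332, 6.345447540283203), 59.036251068115234) 264 [[435.20001220703125, 294.70001220703125], [440.6000061035156, 291.3999938964844], [463.8999938964844, 330.20001220703125], [458.5, 333.5]] depth med [0.4729 0.145  0.0719]
scene grip ((442.2500305175781, 383.75), (8.485280990600586, 19.091880798339844), 45.0) 154 [[432.5, 387.5], [446.0, 374.0], [452.0, 380.0], [438.5, 393.5]] depth med [0.5878 0.2315 0.1601]
top bar ((198.29190063476562, 324.6513671875), (19.911222457885742, 5.8745903968811035), 8.972626686096191) 72 [[188.0, 326.0], [188.89999389648438, 320.20001220703125], [208.60000610351562, 323.29998779296875], [207.6999969482422, 329.1000061035156]] depth med [0.4667 0.1223 0.0709]
top grip ((118.0, 249.5), (4.0, 1.0), 0.0) 6 [[116.0, 250.0], [116.0, 249.0], [120.0, 249.0], [120.0, 250.0]] depth med [0.5876 0.2258 0.1522]
bar (array([0.4609, 0.1351, 0.0352]), np.float64(0.011602291077018411))
grip (array([0.5854, 0.2289, 0.146 ]), np.float64(0.004874528948869687))
top plate z [-0.003  -0.0006  0.0031  0.0198  0.0
[... 296 characters left out ...]
2.6248779296875, 301.462158203125), (75.72093200683594, 104.05465698242188), 73.1416015625)
[[0.5336, -0.1593], [0.5818, -0.3282], [0.4597, -0.3617], [0.4122, -0.1936]] [ 0.4966 -0.2606  0.025 ]
scene plate z [-0.0012  0.0005  0.0025  0.0205  0.0254  0.0359]
63 [314.7778 163.3175] [ 0.4805 -0.256   0.0456] 0.7824286957370966
60 [283.8333 164.7   ] [ 0.5359 -0.2868  0.046 ] 0.7824286957370966
62 [331.5    174.7419] [ 0.4625 -0.2207  0.0339] 0.03974440045631189
64 [299.9688 176.4219] [ 0.5281 -0.2361  0.0569] 0.7824286957370966
rack ((307.4200134277344, 172.44000244140625), (86.80000305175781, 57.400001525878906), 36.86989974975586)
plinth pts 4210 [0.5036 0.026  0.0071] [0.7573 0.2823 0.022 ]
```

View pics/h.png

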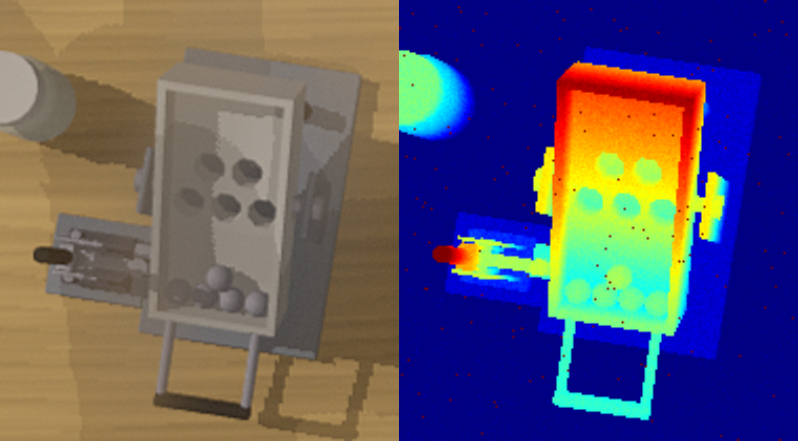

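The crop shows the board with its pockets empty and five balls at its lower end, around crop (178–257, 275–305). The bar is at crop (202,405), the plinth corners at (187,48), (360,73) and (318,358), and the clamp handle at (52,256).

```bash
cat >> h.py <<'E'
def alpha():
    q=arm.read_state()["tool_rot"];return np.arctan2(2*(q[1]*q[2]+q[0]*q[3]),1-2*(q[2]**2+q[3]**2))
def plan(T,clos,a=None,p=None):
    """clos: world angle (deg) of closing line. prints spin units, then shift in turned tool axes (units)"""
    s=arm.read_state();a=alpha() if a is None else a;p=s["ee_pos"] if p is None else p
    ta=np.radians(clos+90);da=(ta-a+np.pi/2)%np.pi-np.pi/2;ta=a+da
    D=np.asarray(T)-p;ex=np.array([np.cos(ta),np.sin(ta),0]);ey=np.array([np.sin(ta),-np.cos(ta),0])
    sh=np.array([D@ex,D@ey,-D[2]])/.25
    print("spin %.4f shift %s  (j6 %.2f->%.2f)"%(-da/2/np.pi,sh.round(4),s["qpos"][5],s["qpos"][5]-da));return ta,np.asarray(T)
E
python3 - <<'E'
from h import *
np.set_printoptions(precision=4,suppress=True)
for s,t in [((283.8,164.7),(455.4,280.5)),((300,176.4),(429.2,288.5)),((314.8,163.3),(437.3,314.7)),((331.5,174.7),(411,322.75))]:
    print("ball tri",tri(s,t),"ray top z.027",onz("top",*t,.027))
p,d=load("top",0);X=cloud("top",d);ps,ds=load("scene",0);Xs=cloud("scene",ds)
# bar, both clouds
for n,Y,(a,b,c,e) in(("top",X,(158,312,216,335)),("scene",Xs,(430,285,475,340))):
    Q=Y[b:e,a:c].reshape(-1,3);Q=Q[(Q[:,2]>.062)&(Q[:,2]<.08)]
    r=cv2.minAreaRect(Q[:,:2].astype(np.float32)*1000);print(n,"bar",r,"ztop",np.percentile(Q[:,2],90))
    if n=="top":
        Q=Q[Q[:,0]<np.median(Q[:,0])+.02];print(np.median(Q,0))
# plinth edges: use mask z .008-.02, outer (right) edge, rear edge, front edge
Z=X[...,2];m=(Z>.008)&(Z<.02);m[:, :140]=0;m[:,280:]=0;m[:145]=0;m[312:]=0
m=cv2.morphologyEx(m.astype(np.uint8),cv2.MORPH_OPEN,np.ones((3,3)))
right=[(np.nonzero(m[v])[0].max()+.5,v) for v in range(180,285)]
rear=[(u,np.nonzero(m[:,u])[0].min()-.5) for u in range(190,250)]
front=[(u,np.nonzero(m[:,u])[0].max()+.5) for u in range(225,238)]
def line(px):
    W=np.array([onz("top",*q,.014)[:2] for q in px]);vx,vy,x,y=cv2.fitLine(W.astype(np.float32)*1000,cv2.DIST_HUBER,0,.01,.01).ravel();return np.degrees(np.arctan2(vy,vx)),x,y
L=[line(x) for x in(right,rear,front)]
for l in L:print("line ang,pt",l)
yaw=np.radians(L[0][0]);ex=np.array([np.cos(yaw),np.sin(yaw)]);ey=np.array([-ex[1],ex[0]])
pt=[np.array(l[1:]) for l in L]
print("right y",pt[0]@ey,"rear x",pt[1]@ex,"front x",pt[2]@ex,"len",(pt[1]-pt[2])@ex)
xo=((pt[1]+pt[2])/2)@ex;yo=pt[0]@ey+73;print("plinth centre",ex*xo+ey*yo)
E
```

```text
ball tri (array([ 0.5309, -0.2982,  0.0313]), np.float64(0.00075978457433561)) ray top z.027 [ 0.5312 -0.2994  0.027 ]
ball tri (array([ 0.5182, -0.2542,  0.0307]), np.float64(0.0007874316646851457)) ray top z.027 [ 0.5185 -0.2551  0.027 ]
ball tri (array([ 0.4745, -0.2665,  0.0315]), np.float64(0.0008064625215887986)) ray top z.027 [ 0.4745 -0.2676  0.027 ]
ball tri (array([ 0.4619, -0.2222,  0.032 ]), np.float64(0.0008388967735000879)) ray top z.027 [ 0.4618 -0.2232  0.027 ]
top bar ((475.78515625, 142.28390502929688), (75.54252624511719, 27.780187606811523), 87.41471862792969) ztop 0.07353424882013809
[0.4731 0.1394 0.0708]
scene bar ((494.8463134765625, 139.49835205078125), (73.38027954101562, 60.70423889160156), 80.18109893798828) ztop 0.07481091972679134
line ang,pt (np.float32(-9.586777), np.float32(618.86), np.float32(43.7428))
line ang,pt (np.float32(80.11095), np.float32(747.0157), np.float32(97.74805))
line ang,pt (np.float32(79.91214), np.float32(504.90915), np.float32(78.35921))
right y 146.1976 rear x 720.3042 front x 484.8078 len 235.49637
plinth centre [630.6464 115.786 ]
```

```bash
python3 - <<'E'
from h import *
plan([.4618,-.2232,.10],80.2)
E
```

```text
spin 0.0823 shift [ 0.8855 -1.3465  0.5231]  (j6 -0.07->0.45)
```

```bash
python3 -m handwheel '0.38 0 0 0 0.0206; 0.38 0 0 0 0.0206; 0.38 0 0 0 0.0206; 0.38 0 0 0 0.0205; 0.38 0.08 -0.12 0.02 0; 0.38 0.08 -0.12 0.02 0; 0.38 0.08 -0.12 0.02 0; 0.38 0.08 -0.12 0.02 0; 0.38 0.08 -0.12 0.02 0; 0.38 0.08 -0.12 0.02 0' 30; python3 -m handwheel '0.38 0.08 -0.12 0.08 0; 0.38 0.08 -0.12 0.08 0; 0.38 0.08 -0.12 0.08 0; 0.38 0.08 -0.12 0.08 0; 0.38 0.08 -0.12 0.08 0; 0.38 0 0 0 0'; python3 - <<'E'
from h import *
plan([.4618,-.2232,.0205],80.2)
E
```

```text
t: 1.1
ee_pos: [0.3361, -0.3592, 0.2009]
tool_rot: [-0.0, 0.996, -0.086, -0.0]
contact_force: [0.6, -0.3, 1.3]
opening: 0.0324
grip_force: 0.0
t: 1.7
ee_pos: [0.4602, -0.2265, 0.0986]
tool_rot: [-0.001, 0.996, -0.084, -0.002]
contact_force: [0.2, -0.8, 0.2]
opening: 0.0324
grip_force: 0.0
spin 0.0005 shift [ 0.0039 -0.0142  0.3123]  (j6 1.21->1.21)
```

```bash
python3 -m handwheel '0.38 0.0039 -0.0142 0 0; 0.38 0 0 0.07 0; 0.38 0 0 0.07 0; 0.38 0 0 0.06 0; 0.38 0 0 0.05 0; 0.38 0 0 0.04 0; 0.38 0 0 0.02 0; 0.38 0 0 0 0'; python3 -m handwheel '0 0 0 0 0; 0 0 0 0 0; 0 0 0 0 0; 0 0 0 0 0; 0 0 0 0 0; 0 0 0 0 0' 40
python3 -m handwheel '0 0 0 -0.05 0; 0 0 0 -0.1 0; 0 0 0 -0.1 0; 0 0 0 -0.15 0; 0 0 0 -0.15 0; 0 0 0 0 0'; python3 - <<'E'
from h import *
s=arm.read_state();print(s["opening"],s["grip_force"])
plan([.590,.123,.16],80.2)
p,d=snap("top",1)
E
```

```text
t: 2.5
ee_pos: [0.4608, -0.2265, 0.0235]
tool_rot: [-0.0, 0.996, -0.086, -0.0]
contact_force: [0.2, -0.2, 0.7]
opening: 0.0326
grip_force: 0.0
t: 3.1
ee_pos: [0.4613, -0.2252, 0.025]
tool_rot: [-0.001, 0.996, -0.085, 0.0]
contact_force: [-3.1, 12.8, 13.9]
opening: 0.0167
grip_force: 38.8
t: 3.7
ee_pos: [0.4628, -0.2276, 0.1671]
tool_rot: [0.002, 0.996, -0.086, 0.004]
contact_force: [0.3, 0.2, -0.6]
opening: 0.0166
grip_force: 39.2
0.01664252548539273 39.2231422662735
spin -0.0000 shift [ 0.2626 -1.4685  0.0285]  (j6 1.21->1.21)
```

```bash
python3 -m handwheel '0 0.01 -0.05 0 0; 0 0.02 -0.1 0 0; 0 0.02 -0.12 0 0; 0 0.02 -0.12 0 0; 0 0.02 -0.12 0 0; 0 0.02 -0.12 0 0; 0 0.02 -0.12 0 0; 0 0.02 -0.12 0 0; 0 0.02 -0.12 0 0; 0 0.02 -0.12 0 0' 60; python3 -m handwheel '0 0.02 -0.12 0 0; 0 0.02 -0.12 0 0; 0 0.02 -0.11 0 0; 0 0.01 -0.07 0 0; 0 0 -0.03 0 0; 0 0 0 0 0'; python3 - <<'E'
from h import *
plan([.590,.123,.097],80.2)
snap("scene",1)
p=cv2.imread("pics/scene1.png");cv2.imwrite("pics/c1.png",cv2.resize(p[220:460,260:500],None,fx=2.4,fy=2.4))
E
```

```text
t: 4.75
ee_pos: [0.5547, 0.041, 0.1599]
tool_rot: [0.0, 0.996, -0.085, -0.001]
contact_force: [-0.3, -0.3, -0.8]
opening: 0.0156
grip_force: 58.6
t: 5.35
ee_pos: [0.5912, 0.1473, 0.1606]
tool_rot: [0.0, 0.996, -0.085, -0.001]
contact_force: [-0.2, 0.0, -0.7]
opening: 0.0158
grip_force: 58.6
spin 0.0001 shift [0.0119 0.0964 0.2544]  (j6 1.93->1.93)
```

View pics/c1.png

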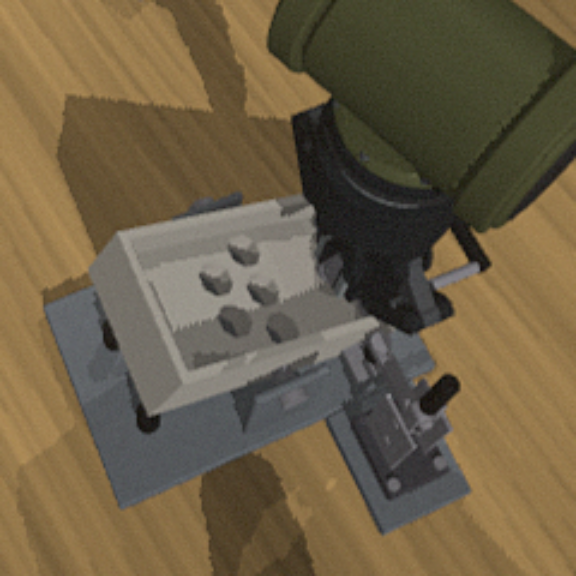

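The crop shows the gripper over the channel end, with the pockets, bar and clamp handle where they should be. The ball itself is hidden behind the fingers, but the opening of 15.8 mm says it is still held.

```bash
python3 -m handwheel '0 0.01 0.05 0 0; 0 0 0.046 0 0; 0 0 0 0.05 0; 0 0 0 0.06 0; 0 0 0 0.06 0; 0 0 0 0.03 0; 0 0 0 0.01 0; 0 0 0 0 0'; python3 -m handwheel '0.38 0 0 0 0; 0.38 0 0 0 0; 0.38 0 0 0 0; 0.38 0 0 0 0; 0.38 0 0 -0.1 0; 0.38 0 0 -0.1 0; 0.38 -0.02 0.15 0 0; 0.38 -0.02 0.15 0 0; 0.38 -0.02 0.15 0 0; 0.38 -0.02 0.15 0 0' 40;  python3 -m handwheel '0.38 -0.03 0.15 0 0; 0.38 -0.03 0.15 0 0; 0.38 -0.03 0.15 0 0; 0.38 -0.03 0.15 0 0; 0.38 -0.04 0.1 0 0; 0.38 0 0 0 0'; python3 - <<'E'
from h import *
np.set_printoptions(precision=4,suppress=True)
def rackballs(i):
    p,d=snap("top",i);X=cloud("top",d);Z=X[...,2]
    return p,X
p,X=rackballs(2)
cv2.imwrite("pics/c2.png",cv2.resize(p[140:340,90:500,::-1],None,fx=1.9,fy=1.9))
plan([.4745,-.2676,.08],80.2)
E
```

```text
t: 6.2
ee_pos: [0.5899, 0.1229, 0.1084]
tool_rot: [0.0, 0.996, -0.085, -0.0]
contact_force: [-1.4, -0.2, -0.5]
opening: 0.0157
grip_force: 58.6
t: 7.2
ee_pos: [0.5441, -0.0229, 0.159]
tool_rot: [0.0, 0.996, -0.085, 0.0]
contact_force: [-0.1, -0.1, -0.3]
opening: 0.0322
grip_force: 0.0
t: 7.8
ee_pos: [0.4742, -0.1897, 0.159]
tool_rot: [0.0, 0.996, -0.087, 0.0]
contact_force: [0.6, 0.9, 0.4]
opening: 0.0323
grip_force: 0.0
spin -0.0004 shift [0.0523 0.3125 0.3161]  (j6 1.30->1.29)
```

View pics/c2.png

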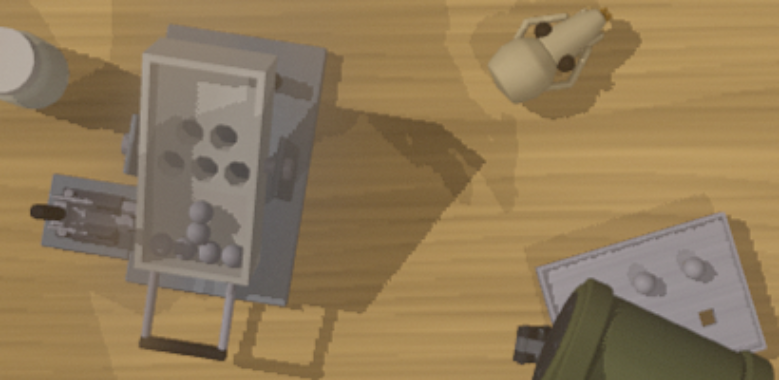

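The crop shows six balls in the channel: four in a row, then one at (197,232) and one at (201,211). The rack still has balls at (645,282) and (693,267), with the third hidden under the arm.

```bash
python3 -m handwheel '0.38 0.02 0.1 0 0; 0.38 0.02 0.1 0 0; 0.38 0.0123 0.1 0 0; 0.38 0 0.0125 0.1 0; 0.38 0 0 0.11 0; 0.38 0 0 0.11 0; 0.38 0 0 0.1 0; 0.38 0 0 0.06 0; 0.38 0 0 0 0; 0.38 0 0 0 0'; python3 - <<'E'
from h import *
plan([.4745,-.2676,.0205],80.2)
E
```

```text
t: 8.85
ee_pos: [0.4756, -0.2664, 0.0396]
tool_rot: [0.0, 0.996, -0.085, 0.0]
contact_force: [0.6, -0.6, -0.7]
opening: 0.0323
grip_force: 0.0
spin 0.0000 shift [-0.0035  0.0053  0.0764]  (j6 1.16->1.16)
```

```bash
python3 -m handwheel '0.38 -0.0035 0.0053 0.02 0; 0.38 0 0 0.03 0; 0.38 0 0 0.0264 0; 0.38 0 0 0 0; 0.38 0 0 0 0'; python3 -m handwheel '0 0 0 0 0; 0 0 0 0 0; 0 0 0 0 0; 0 0 0 0 0; 0 0 0 0 0' 30; python3 -m handwheel '0 0 0 -0.05 0; 0 0 0 -0.1 0; 0 0 0 -0.1 0; 0 0 0 -0.15 0; 0 0 0 -0.15 0; 0 0 0 0 0'; python3 - <<'E'
from h import *
# release: board x=-24,y=-10
yw=np.radians(-9.8);ex=np.array([np.cos(yw),np.sin(yw)]);ey=np.array([-ex[1],ex[0]])
q=np.array([.6306,.1158])+ex*-.0316+ey*-.010;print(q)
plan([*q,.16],80.2)
E
```

```text
t: 9.35
ee_pos: [0.4738, -0.2677, 0.0194]
tool_rot: [-0.0, 0.996, -0.086, -0.0]
contact_force: [-0.3, -0.2, 0.5]
opening: 0.0322
grip_force: 0.0
t: 9.85
ee_pos: [0.4744, -0.2677, 0.0204]
tool_rot: [0.0, 0.996, -0.086, 0.001]
contact_force: [-0.4, 2.2, 8.5]
opening: 0.0178
grip_force: 30.1
t: 10.45
ee_pos: [0.4754, -0.2687, 0.1627]
tool_rot: [0.002, 0.996, -0.086, 0.004]
contact_force: [0.0, 0.1, -0.4]
opening: 0.0174
grip_force: 29.3
[0.59775902 0.11132454]
spin -0.0000 shift [ 0.2233 -1.5813  0.011 ]  (j6 1.16->1.16)
```

```bash
python3 -m handwheel '0 0.01 -0.05 0 0; 0 0.016 -0.1 0 0; 0 0.016 -0.12 0 0; 0 0.016 -0.12 0 0; 0 0.016 -0.12 0 0; 0 0.016 -0.12 0 0; 0 0.016 -0.12 0 0; 0 0.016 -0.12 0 0; 0 0.016 -0.12 0 0; 0 0.016 -0.12 0 0' 60; python3 -m handwheel '0 0.016 -0.12 0 0; 0 0.016 -0.12 0 0; 0 0.02 -0.12 0 0; 0 0.02 -0.08 0 0; 0 0 -0.03 0 0; 0 0 0 0 0'; python3 - <<'E'
from h import *
plan([.5978,.1113,.1095],80.2)
E
```

```text
t: 11.45
ee_pos: [0.5586, 0.0013, 0.1559]
tool_rot: [-0.0, 0.996, -0.085, -0.001]
contact_force: [0.7, -0.3, -0.4]
opening: 0.0158
grip_force: 58.6
t: 12.05
ee_pos: [0.5962, 0.1128, 0.156]
tool_rot: [0.0, 0.996, -0.085, -0.001]
contact_force: [-0.4, 0.3, -0.4]
opening: 0.0159
grip_force: 58.6
spin 0.0002 shift [0.0075 0.0049 0.1862]  (j6 1.87->1.87)
```

```bash
python3 -m handwheel '0 0.0075 0.0049 0.04 0; 0 0 0 0.06 0; 0 0 0 0.05 0; 0 0 0 0.025 0; 0 0 0 0 0; 0.3 0 0 0 0; 0.3 0 0 0 0; 0.3 0 0 0 0' 40; python3 -m handwheel '0.3 0 0 0 0; 0.3 0 0 -0.1 0; 0.38 0 0 -0.1 0; 0.38 -0.02 0.12 0 0; 0.38 -0.02 0.15 0 0; 0.38 -0.02 0.15 0 0; 0.38 -0.02 0.15 0 0; 0.38 -0.02 0.15 0 0; 0.38 -0.02 0.15 0 0; 0.38 0 0 0 0';  python3 - <<'E'
from h import *
np.set_printoptions(precision=4,suppress=True)
p,d=snap("top",3)
cv2.imwrite("pics/c3.png",cv2.resize(p[140:340,90:500,::-1],None,fx=1.9,fy=1.9))
X=cloud("top",d);Z=X[...,2];a,b,c,e=365,245,505,360
nn,l,s,ce=cv2.connectedComponentsWithStats(((Z[b:e,a:c]>.0275)&(Z[b:e,a:c]<.06)).astype(np.uint8))
for i in range(1,nn):
    if 50<s[i,4]<200:print(s[i,4],onz("top",*(ce[i]+[a,b]),.027))
plan([.5185,-.2551,.08],80.2)
E
```

```text
t: 12.85
ee_pos: [0.5988, 0.1104, 0.114]
tool_rot: [-0.0, 0.996, -0.086, 0.0]
contact_force: [0.8, -0.1, 0.1]
opening: 0.0258
grip_force: 0.0
t: 13.85
ee_pos: [0.5309, -0.1021, 0.1638]
tool_rot: [0.0, 0.996, -0.087, 0.0]
contact_force: [-0.1, 0.4, -0.0]
opening: 0.0324
grip_force: 0.0
107 [ 0.5311 -0.2995  0.027 ]
105 [ 0.5185 -0.2551  0.027 ]
spin -0.0005 shift [0.0541 0.6186 0.335 ]  (j6 1.49->1.49)
```

View pics/c3.png

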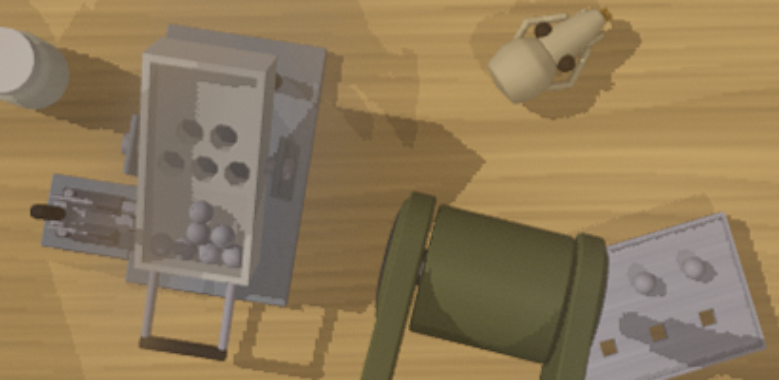

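Seven balls now lie in the channel, and the two left on the rack, at crop (645,282) and (693,267), have not moved.

```bash
python3 -m handwheel '0.38 0.01 0.12 0 0; 0.38 0.014 0.13 0 0; 0.38 0.015 0.13 0 0; 0.38 0.015 0.12 0 0; 0.38 0 0.11 0.05 0; 0.38 0 0.009 0.12 0; 0.38 0 0 0.12 0; 0.38 0 0 0.12 0; 0.38 0 0 0.08 0; 0.38 0 0 0 0'; python3 - <<'E'
from h import *
plan([.5185,-.2551,.0205],80.2)
E
```

```text
t: 14.9
ee_pos: [0.5181, -0.252, 0.0383]
tool_rot: [-0.001, 0.996, -0.085, -0.002]
contact_force: [-0.6, -0.2, 0.3]
opening: 0.0326
grip_force: 0.0
spin 0.0001 shift [0.0036 0.012  0.0714]  (j6 1.22->1.23)
```

```bash
python3 -m handwheel '0.38 0.0036 0.012 0.01 0; 0.38 0 0 0.03 0; 0.38 0 0 0.029 0; 0.38 0 0 0 0; 0.38 0 0 0 0'; python3 -m handwheel '0 0 0 0 0; 0 0 0 0 0; 0 0 0 0 0; 0 0 0 0 0; 0 0 0 0 0' 30; python3 -m handwheel '0 0 0 -0.05 0; 0 0 0 -0.1 0; 0 0 0 -0.1 0; 0 0 0 -0.15 0; 0 0 0 -0.15 0; 0 0 0 0 0'; python3 - <<'E'
from h import *
yw=np.radians(-9.8);ex=np.array([np.cos(yw),np.sin(yw)]);ey=np.array([-ex[1],ex[0]])
q=np.array([.6306,.1158])+ex*-.0316+ey*.010;print(q)
plan([*q,.16],80.2)
E
```

```text
t: 15.4
ee_pos: [0.5192, -0.2567, 0.0238]
tool_rot: [-0.0, 0.996, -0.086, -0.0]
contact_force: [-0.4, 0.0, 0.3]
opening: 0.0324
grip_force: 0.0
t: 15.9
ee_pos: [0.5195, -0.256, 0.0244]
tool_rot: [-0.0, 0.996, -0.085, 0.0]
contact_force: [-0.4, 7.4, 7.1]
opening: 0.0175
grip_force: 29.1
t: 16.5
ee_pos: [0.5209, -0.2578, 0.1675]
tool_rot: [0.002, 0.996, -0.086, 0.004]
contact_force: [-0.6, -0.7, -0.8]
opening: 0.0172
grip_force: 29.3
[0.60116321 0.1310327 ]
spin -0.0001 shift [ 0.0515 -1.5874  0.0301]  (j6 1.22->1.22)
```

```bash
python3 -m handwheel '0 0.003 -0.05 0.005 0; 0 0.004 -0.1 0.005 0; 0 0.004 -0.12 0 0; 0 0.004 -0.12 0 0; 0 0.004 -0.12 0 0; 0 0.004 -0.12 0 0; 0 0.004 -0.12 0 0; 0 0.004 -0.12 0 0; 0 0.004 -0.12 0 0; 0 0.004 -0.12 0 0' 40; python3 -m handwheel '0 0.004 -0.12 0 0; 0 0.004 -0.12 0 0; 0 0.004 -0.12 0 0; 0 0 -0.08 0 0; 0 0 -0.037 0 0; 0 0 0 0 0'; python3 - <<'E'
from h import *
plan([.6012,.131,.113],80.2)
E
```

```text
t: 17.5
ee_pos: [0.5755, 0.0171, 0.1575]
tool_rot: [0.0, 0.996, -0.085, -0.001]
contact_force: [0.4, -0.4, 0.4]
opening: 0.0166
grip_force: 39.4
t: 18.1
ee_pos: [0.5988, 0.1331, 0.1577]
tool_rot: [0.0, 0.996, -0.085, -0.001]
contact_force: [-0.1, 0.3, 0.1]
opening: 0.0167
grip_force: 39.4
spin 0.0002 shift [0.0108 0.0067 0.179 ]  (j6 1.90->1.90)
```

```bash
python3 -m handwheel '0 0.0108 0.0067 0.04 0; 0 0 0 0.06 0; 0 0 0 0.05 0; 0 0 0 0.03 0; 0 0 0 0 0; 0.3 0 0 0 0; 0.3 0 0 0 0; 0.3 0 0 0 0' 40; python3 -m handwheel '0.3 0 0 0 0; 0.3 0 0 -0.1 0; 0.38 0 0 -0.1 0; 0.38 -0.02 0.12 0 0; 0.38 -0.02 0.15 0 0; 0.38 -0.02 0.15 0 0; 0.38 -0.02 0.15 0 0; 0.38 -0.02 0.15 0 0; 0.38 -0.02 0.15 0 0; 0.38 0 0 0 0';  python3 - <<'E'
from h import *
np.set_printoptions(precision=4,suppress=True)
p,d=snap("top",4)
cv2.imwrite("pics/c4.png",cv2.resize(p[140:340,90:500,::-1],None,fx=1.9,fy=1.9))
X=cloud("top",d);Z=X[...,2];a,b,c,e=365,245,505,360
nn,l,s,ce=cv2.connectedComponentsWithStats(((Z[b:e,a:c]>.0275)&(Z[b:e,a:c]<.06)).astype(np.uint8))
for i in range(1,nn):
    if 50<s[i,4]<200:print(s[i,4],onz("top",*(ce[i]+[a,b]),.027))
plan([.5311,-.2994,.08],80.2)
E
```

```text
t: 18.9
ee_pos: [0.602, 0.13, 0.1143]
tool_rot: [-0.0, 0.996, -0.086, 0.0]
contact_force: [-1.3, -0.1, -0.2]
opening: 0.0259
grip_force: 0.0
t: 19.9
ee_pos: [0.5342, -0.0826, 0.1641]
tool_rot: [0.0, 0.996, -0.087, 0.0]
contact_force: [0.5, -0.0, -0.1]
opening: 0.0323
grip_force: 0.0
110 [ 0.5312 -0.2994  0.027 ]
spin -0.0005 shift [0.1342 0.864  0.3363]  (j6 1.53->1.52)
```

View pics/c4.png

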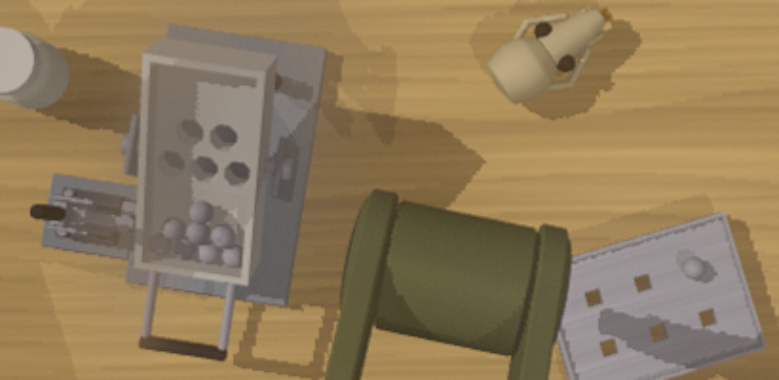

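Eight balls are in the channel and one is left on the rack, at crop (693,267).

```bash
python3 -m handwheel '0.38 0.015 0.1 0 0; 0.38 0.02 0.13 0 0; 0.38 0.02 0.13 0 0; 0.38 0.02 0.13 0 0; 0.38 0.02 0.13 0 0; 0.38 0.02 0.13 0.02 0; 0.38 0.019 0.1 0.12 0; 0.38 0 0.014 0.13 0; 0.38 0 0 0.13 0; 0.38 0 0 0.08 0'; python3 -m handwheel '0.38 0 0 0 0'; python3 - <<'E'
from h import *
plan([.5311,-.2994,.0205],80.2)
E
```

```text
t: 20.95
ee_pos: [0.5311, -0.2966, 0.0411]
tool_rot: [-0.001, 0.996, -0.085, -0.001]
contact_force: [0.4, 0.1, 0.0]
opening: 0.0324
grip_force: 0.0
t: 21.05
ee_pos: [0.5307, -0.2961, 0.0408]
tool_rot: [-0.001, 0.996, -0.085, -0.002]
contact_force: [-0.5, 0.3, -0.2]
opening: 0.0323
grip_force: 0.0
spin 0.0001 shift [0.0038 0.0125 0.0813]  (j6 1.17->1.17)
```

```bash
python3 -m handwheel '0.38 0.0025 0.008 0.02 0; 0.38 0 0 0.04 0; 0.38 0 0 0.028 0; 0.38 0 0 0 0; 0.38 0 0 0 0'; python3 -m handwheel '0 0 0 0 0; 0 0 0 0 0; 0 0 0 0 0; 0 0 0 0 0; 0 0 0 0 0' 30; python3 -m handwheel '0 0 0 -0.05 0; 0 0 0 -0.1 0; 0 0 0 -0.1 0; 0 0 0 -0.15 0; 0 0 0 -0.15 0; 0 0 0 0 0'; python3 - <<'E'
from h import *
plan([.5978,.1113,.16],80.2)
E
```

```text
t: 21.55
ee_pos: [0.5317, -0.2999, 0.0219]
tool_rot: [0.0, 0.996, -0.086, 0.0]
contact_force: [0.5, 1.0, 0.8]
opening: 0.0326
grip_force: 0.0
t: 22.05
ee_pos: [0.5319, -0.2998, 0.0221]
tool_rot: [0.0, 0.996, -0.086, 0.0]
contact_force: [0.0, 4.3, 5.6]
opening: 0.0173
grip_force: 29.3
t: 22.65
ee_pos: [0.5331, -0.3013, 0.1655]
tool_rot: [0.002, 0.996, -0.086, 0.004]
contact_force: [0.4, -0.4, 0.4]
opening: 0.0175
grip_force: 29.3
spin -0.0001 shift [-0.0259 -1.6702  0.0221]  (j6 1.17->1.17)
```

```bash
python3 -m handwheel '0 -0.001 -0.06 0.005 0; 0 -0.001 -0.12 0.005 0; 0 -0.001 -0.13 0 0; 0 -0.001 -0.13 0 0; 0 -0.001 -0.13 0 0; 0 -0.001 -0.13 0 0; 0 -0.001 -0.13 0 0; 0 -0.001 -0.13 0 0; 0 -0.001 -0.12 0 0; 0 -0.001 -0.12 0 0' 40; python3 -m handwheel '0 0 -0.12 0 0; 0 0 -0.12 0 0; 0 0 -0.12 0 0; 0 0 -0.08 0 0; 0 0 -0.03 0 0; 0 0 0 0 0'; python3 - <<'E'
from h import *
plan([.5978,.1113,.113],80.2)
E
```

```text
t: 23.65
ee_pos: [0.5796, -0.0019, 0.1556]
tool_rot: [0.0, 0.996, -0.085, -0.001]
contact_force: [0.0, 1.0, 0.0]
opening: 0.0167
grip_force: 39.5
t: 24.25
ee_pos: [0.5998, 0.1127, 0.1559]
tool_rot: [0.0, 0.996, -0.085, -0.001]
contact_force: [-0.4, -0.1, -0.3]
opening: 0.0169
grip_force: 39.5
spin 0.0002 shift [-0.0068  0.0067  0.1715]  (j6 1.87->1.87)
```

```bash
python3 -m handwheel '0 -0.0068 0.0067 0.04 0; 0 0 0 0.06 0; 0 0 0 0.05 0; 0 0 0 0.022 0; 0 0 0 0 0; 0.3 0 0 0 0; 0.3 0 0 0 0; 0.3 0 0 0 0' 40; python3 -m handwheel '0.3 0 0 0 0; 0.3 0 0 -0.1 0; 0.38 0 0 -0.12 0; 0.38 0 0 -0.12 0; 0.5 0 0 0 -0.022; 0.5 0 0 0 -0.023; 0.5 0 0 0 -0.023; 0.5 0 0 0 -0.023; 0.5 0 0 0 -0.023; 0.5 0 0 0 -0.023';python3 -m handwheel '0.5 0 0 0 -0.023; 0.5 0 0 0 -0.023; 0.5 0 0 0 -0.023; 0.5 0 0 0 -0.023; 0.5 0 0 0 -0.021; 0.5 0 0 0 0'; python3 - <<'E'
from h import *
plan([.5844,.2303,.20],-9.8)
E
```

```text
t: 25.05
ee_pos: [0.5985, 0.1106, 0.1142]
tool_rot: [-0.0, 0.996, -0.086, 0.0]
contact_force: [0.3, -0.8, 0.2]
opening: 0.0259
grip_force: 0.0
t: 26.05
ee_pos: [0.5983, 0.1106, 0.1989]
tool_rot: [0.0, 0.94, 0.341, 0.0]
contact_force: [-0.2, -0.1, 0.3]
opening: 0.0429
grip_force: 0.0
t: 26.65
ee_pos: [0.5983, 0.1106, 0.1989]
tool_rot: [0.0, 0.764, 0.645, 0.0]
contact_force: [-0.7, 0.6, -0.1]
opening: 0.0426
grip_force: 0.0
spin 0.0003 shift [ 0.4623 -0.1364 -0.0045]  (j6 0.29->0.29)
```

```bash
python3 -m handwheel '0.5 0.06 -0.017 -0.01 0; 0.5 0.1 -0.03 0 0; 0.5 0.1 -0.03 0 0; 0.5 0.1 -0.03 0 0; 0.5 0.08 -0.025 0 0; 0.5 0.022 -0.004 0 0; 0.5 0 0 0 0; 0.5 0 0 0 0'; python3 - <<'E'
from h import *
plan([.5844,.2303,.1395],-9.8)
p,d=snap("top",5)
snap("scene",5)
a=cv2.imread("pics/top5.png")[140:340,90:300];b=cv2.imread("pics/scene5.png")[270:470,270:480]
cv2.imwrite("pics/c5.png",cv2.resize(np.hstack([a,b]),None,fx=1.9,fy=1.9))
E
```

```text
t: 27.45
ee_pos: [0.5846, 0.2297, 0.2012]
tool_rot: [0.0, 0.765, 0.643, -0.0]
contact_force: [-0.7, -0.9, -0.2]
opening: 0.043
grip_force: 0.0
spin -0.0003 shift [ 0.0022 -0.0012  0.247 ]  (j6 0.49->0.49)
```

View pics/c5.png

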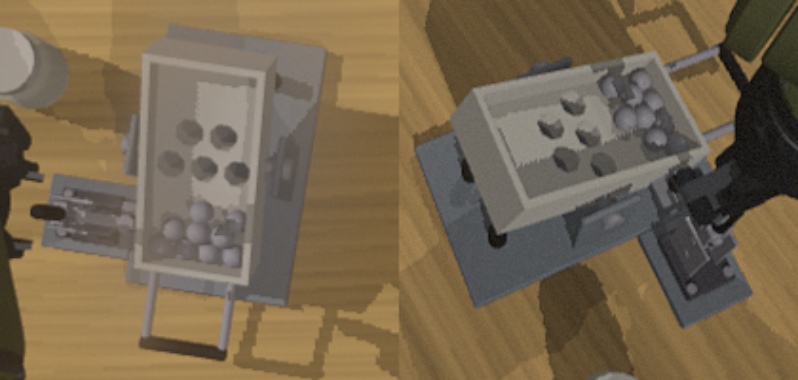

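All nine balls are in the channel end and the open fingers straddle the clamp handle, at (45,212) in the left half.

```bash
python3 -m handwheel '0.5 0.002 -0.001 0.04 0; 0.5 0 0 0.07 0; 0.5 0 0 0.07 0; 0.5 0 0 0.05 0; 0.5 0 0 0.017 0; 0.5 0 0 0 0; 0 0 0 0 0; 0 0 0 0 0; 0 0 0 0 0; 0 0 0 0 0' 35; python3 - <<'E'
from h import *
plan([.5844,.2303,.1395],-9.8)
E
```

```text
t: 28.55
ee_pos: [0.5844, 0.2308, 0.1403]
tool_rot: [0.0, 0.765, 0.644, 0.0]
contact_force: [-4.2, -0.4, 6.1]
opening: 0.0108
grip_force: 34.2
spin -0.0000 shift [-0.0022  0.0002  0.0032]  (j6 0.49->0.49)
```

```bash
python3 -m handwheel '0 0.027 0 0.001 0; 0 0.027 0 0.0025 0; 0 0.027 0 0.004 0; 0 0.027 0 0.006 0; 0 0.026 0 0.008 0; 0 0.026 0 0.0095 0; 0 0.025 0 0.011 0; 0 0.024 0 0.013 0; 0 0.023 0 0.0145 0; 0 0.0225 0 0.0155 0'; python3 - <<'E'
from h import *
s=arm.read_state();print(s["opening"],s["grip_force"],s["contact_force"])
E
python3 -m handwheel '0 0.0215 0 0.0175 0; 0 0.02 0 0.0185 0; 0 0.019 0 0.02 0; 0 0.0175 0 0.021 0; 0 0.016 0 0.022 0; 0 0.0145 0 0.023 0; 0 0.013 0 0.024 0; 0 0.0115 0 0.025 0; 0 0.0095 0 0.0255 0; 0 0.0085 0 0.026 0'; python3 -m handwheel '0 0 0 0 0'
```

```text
t: 29.55
ee_pos: [0.5952, 0.2938, 0.1188]
tool_rot: [0.0, 0.765, 0.644, 0.0]
contact_force: [-4.5, -0.7, 4.5]
opening: 0.0109
grip_force: 35.2
0.010878299956256846 35.15190303325653 [-4.46641321 -0.67502999  4.46108221]
t: 30.55
ee_pos: [0.6016, 0.3311, 0.0625]
tool_rot: [-0.0, 0.765, 0.644, 0.0]
contact_force: [-4.3, 1.7, 4.3]
opening: 0.0108
grip_force: 34.0
t: 30.65
ee_pos: [0.6016, 0.3312, 0.0617]
tool_rot: [-0.0, 0.765, 0.644, 0.0]
contact_force: [-2.2, 5.3, 2.5]
opening: 0.0111
grip_force: 34.0
```

```bash
python3 -m handwheel '0.5 0 0 0 0; 0.5 0 0 0 0; 0.5 0 0 0 0; 0.5 0 0 -0.06 0; 0.5 0 0 -0.12 0; 0.5 0 0 -0.12 0; 0.5 0 0 -0.12 0; 0.5 0 0 -0.12 0; 0.5 0 0 0 0'; python3 - <<'E'
from h import *
plan([.4722,.1425,.19],-9.8)
E
```

```text
t: 31.55
ee_pos: [0.6029, 0.3311, 0.204]
tool_rot: [0.001, 0.765, 0.644, 0.004]
contact_force: [0.5, -1.2, 0.2]
opening: 0.0428
grip_force: 0.0
spin -0.0001 shift [-0.8324 -0.3869  0.0562]  (j6 0.62->0.62)
```

```bash
python3 -m handwheel '0.5 -0.06 -0.027 0 0; 0.5 -0.1 -0.046 0 0; 0.5 -0.11 -0.052 0.01 0; 0.5 -0.11 -0.052 0.01 0; 0.5 -0.11 -0.052 0.01 0; 0.5 -0.11 -0.052 0.01 0; 0.5 -0.11 -0.052 0.01 0; 0.5 -0.08 -0.036 0 0; 0.5 -0.042 -0.018 0 0; 0.5 0 0 0 0'; python3 - <<'E'
from h import *
snap("scene",6)
a=cv2.imread("pics/scene6.png")[250:450,270:530]
cv2.imwrite("pics/c6.png",cv2.resize(a,None,fx=2.2,fy=2.2))
plan([.4722,.1425,.0478],-9.8)
E
```

```text
t: 32.55
ee_pos: [0.4707, 0.1415, 0.1857]
tool_rot: [0.0, 0.765, 0.644, 0.0]
contact_force: [0.4, 0.4, -0.1]
opening: 0.0427
grip_force: 0.0
spin -0.0001 shift [0.002  0.0037 0.5512]  (j6 0.39->0.39)
```

View pics/c6.png

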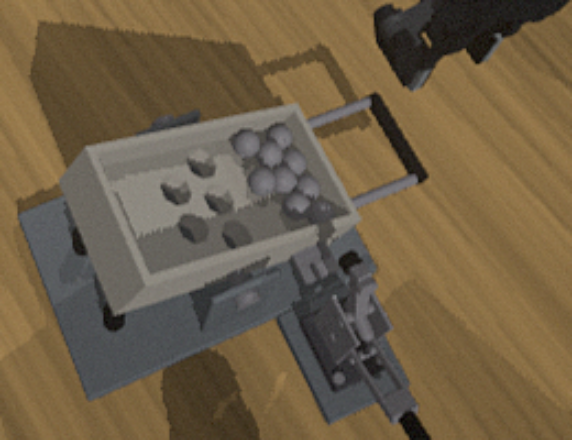

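The clamp is open: its handle lies down to the outside at (415,425) and its arm is up and clear of the board. All nine balls are at the channel end and the bar is free at (400,135).

```bash
python3 -m handwheel '0.5 0.002 0.0037 0.08 0; 0.5 0 0 0.11 0; 0.5 0 0 0.11 0; 0.5 0 0 0.11 0; 0.5 0 0 0.08 0; 0.5 0 0 0.045 0; 0.5 0 0 0.015 0; 0.5 0 0 0 0' 25; python3 -m handwheel '0 0 0 0 0; 0 0 0 0 0; 0 0 0 0 0; 0 0 0 0 0'; python3 - <<'E'
from h import *
plan([.4722,.1425,.0478],-9.8)
# arc table, units: tool y toward stand +x, tool z down ; tilt steps .017
import numpy as np
t=np.arange(0,.75,.017*5);f=t-.45
x=-158*np.cos(f)+45*np.sin(f);z=158*np.sin(f)+45*np.cos(f)
for a,b,c in zip(t[1:],np.diff(x)/250/5,np.diff(z)/250/5):print("%.3f per row: y(+x stand) %.4f z(down) %.4f"%(a,b,-c))
E
```

```text
t: 33.4
ee_pos: [0.4722, 0.1428, 0.0477]
tool_rot: [-0.0, 0.765, 0.644, 0.0]
contact_force: [0.9, 0.9, 0.8]
opening: 0.0426
grip_force: 0.0
t: 33.8
ee_pos: [0.4711, 0.1428, 0.0483]
tool_rot: [-0.001, 0.765, 0.644, -0.0]
contact_force: [-10.2, 3.4, 9.3]
opening: 0.011
grip_force: 25.0
spin -0.0000 shift [-0.0005  0.0044  0.0021]  (j6 0.39->0.39)
0.085 per row: y(+x stand) -0.0014 z(down) -0.0111
0.170 per row: y(+x stand) -0.0005 z(down) -0.0112
0.255 per row: y(+x stand) 0.0004 z(down) -0.0112
0.340 per row: y(+x stand) 0.0014 z(down) -0.0111
0.425 per row: y(+x stand) 0.0023 z(down) -0.0109
0.510 per row: y(+x stand) 0.0032 z(down) -0.0107
0.595 per row: y(+x stand) 0.0041 z(down) -0.0104
0.680 per row: y(+x stand) 0.0050 z(down) -0.0100
```

```bash
python3 -m handwheel '0 0 -0.0014 -0.011 0; 0 0 -0.0014 -0.011 0; 0 0 -0.0014 -0.011 0; 0 0 -0.0014 -0.011 0; 0 0 -0.0014 -0.011 0; 0 0 -0.0005 -0.0112 0; 0 0 -0.0005 -0.0112 0; 0 0 -0.0005 -0.0112 0; 0 0 -0.0005 -0.0112 0; 0 0 -0.0005 -0.0112 0' 35; python3 -m handwheel '0 0 0.0004 -0.0112 0; 0 0 0.0004 -0.0112 0; 0 0 0.0004 -0.0112 0; 0 0 0.0004 -0.0112 0; 0 0 0.0004 -0.0112 0; 0 0 0.0014 -0.0111 0; 0 0 0.0014 -0.0111 0; 0 0 0.0014 -0.0111 0; 0 0 0.0014 -0.0111 0; 0 0 0.0014 -0.0111 0'; python3 -m handwheel '0 0 0.0023 -0.0109 0; 0 0 0.0023 -0.0109 0; 0 0 0.0023 -0.0109 0; 0 0 0.0023 -0.0109 0; 0 0 0.0023 -0.0109 0; 0 0 0.0032 -0.0107 0; 0 0 0.0032 -0.0107 0; 0 0 0.0032 -0.0107 0; 0 0 0.0032 -0.0107 0; 0 0 0.0032 -0.0107 0'; python3 - <<'E'
from h import *
p=arm.read_state()["ee_pos"];yw=np.radians(-9.8)
b=np.array([(p[:2]-[.6306,.1158])@[np.cos(yw),np.sin(yw)],p[2]+.019-.095])*1000
print(b,np.hypot(*b),"tilt",.45+np.arctan2(b[1],-b[0])-np.arctan2(45,158))
E
```

```text
t: 34.8
ee_pos: [0.4686, 0.1432, 0.0752]
tool_rot: [-0.001, 0.765, 0.644, -0.001]
contact_force: [-3.4, 4.6, -4.6]
opening: 0.0106
grip_force: 34.0
t: 35.8
ee_pos: [0.4704, 0.1428, 0.103]
tool_rot: [-0.001, 0.765, 0.644, -0.001]
contact_force: [-7.3, 4.4, -3.3]
opening: 0.0105
grip_force: 34.0
t: 36.8
ee_pos: [0.4765, 0.1418, 0.1299]
tool_rot: [-0.002, 0.765, 0.644, -0.002]
contact_force: [-14.4, 5.7, 1.5]
opening: 0.0107
grip_force: 34.2
[-156.26874905   53.87636608] 165.29544685319647 tilt 0.5045421133017355
```

```bash
python3 -m handwheel '0 0 0.0041 -0.0104 0; 0 0 0.0041 -0.0104 0; 0 0 0.0041 -0.0104 0; 0 0 0.0041 -0.0104 0; 0 0 0.0041 -0.0104 0; 0 0 0.005 -0.01 0; 0 0 0.005 -0.01 0; 0 0 0.005 -0.01 0; 0 0 0.005 -0.01 0; 0 0 0.005 -0.01 0'; python3 -m handwheel '0 0 0.0025 -0.005 0; 0 0 0.0025 -0.005 0; 0 0 0 0 0; 0 0 0 0 0; 0 0 0 0 0'; cat >> h.py <<'E'
def tilt():
    p=arm.read_state()["ee_pos"];yw=np.radians(-9.8)
    b=np.array([(p[:2]-[.6306,.1158])@[np.cos(yw),np.sin(yw)],p[2]+.019-.095])*1000
    print(b,np.hypot(*b),"tilt",.45+np.arctan2(b[1],-b[0])-np.arctan2(45,158))
E
python3 - <<'E'
from h import *
tilt();snap("top",7);snap("scene",7)
a=cv2.imread("pics/top7.png")[140:340,90:300];b=cv2.imread("pics/scene7.png")[270:470,270:480]
cv2.imwrite("pics/c7.png",cv2.resize(np.hstack([a,b]),None,fx=1.9,fy=1.9))
E
```

```text
t: 37.8
ee_pos: [0.4868, 0.1401, 0.1556]
tool_rot: [-0.003, 0.765, 0.644, -0.003]
contact_force: [-25.0, 6.1, 9.1]
opening: 0.0108
grip_force: 34.6
t: 38.3
ee_pos: [0.4883, 0.1399, 0.1584]
tool_rot: [-0.002, 0.765, 0.644, -0.002]
contact_force: [-25.2, 5.1, 12.0]
opening: 0.0105
grip_force: 34.8
[-144.36176005   82.44495282] 166.24526462654214 tilt 0.6914345955732
```

View pics/c7.png

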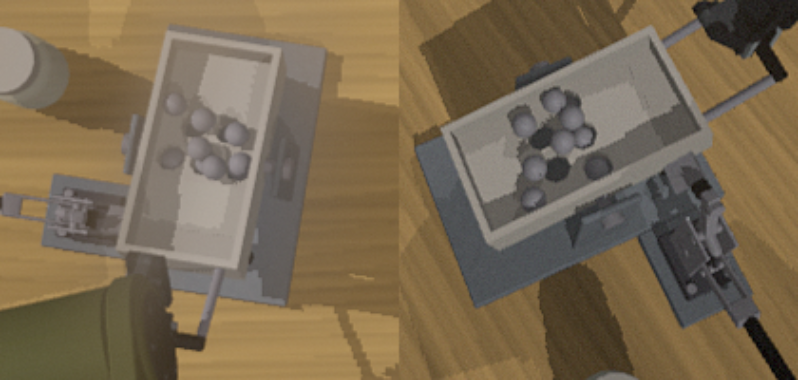

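Most balls have rolled off the channel and are among the pockets. In the left half the pocket at (172,157) looks empty and several balls are still moving. I'll measure occupancy from depth in the board frame from here on.

```bash
cat >> h.py <<'E'
PK=[(-7.5,-28),(-7.5,0),(-7.5,28),(22.5,-14),(22.5,14)]
def occ(i,t,n="top"):
    p,d=snap(n,i);X=cloud(n,d).reshape(-1,3);yw=np.radians(-9.8);f=t-.45
    ex=np.array([np.cos(yw),np.sin(yw),0]);ey=np.array([-ex[1],ex[0],0]);D=(X-[.6306,.1158,.095])*1000
    a=D@ex;y=D@ey;z=D[:,2];bx=a*np.cos(f)-z*np.sin(f);bz=a*np.sin(f)+z*np.cos(f)
    for k,(u,v) in enumerate(PK):
        m=np.hypot(bx-u,y-v)<6;print("P%d n%d z %.1f"%(k+1,m.sum(),np.median(bz[m]) if m.any() else 99),end="; ")
    m=(abs(y)<40)&(bx>-88)&(bx<84);dk=m&(bx>45);print("deck %.1f"%np.median(bz[dk]))
    g=np.zeros((200,100),np.uint8);mm=m&(bz>17.5)&(bz<34)
    g[(bx[mm]+100).astype(int),(y[mm]+50).astype(int)]=1;g=cv2.morphologyEx(g,cv2.MORPH_CLOSE,np.ones((3,3)))
    nn,l,s,ce=cv2.connectedComponentsWithStats(g)
    print("balls above deck (x,y,area):",[(int(c[1]-100),int(c[0]-50),int(s[j+1,4])) for j,c in enumerate(ce[1:]) if s[j+1,4]>15])
E
python3 -m handwheel '0 0 -0.004 0 0; 0 0 0 0 0; 0 0 0 0 0'; python3 - <<'E'
from h import *
tilt();occ("8a",.69);
E
```

```text
t: 38.7
ee_pos: [0.4882, 0.1398, 0.1585]
tool_rot: [-0.001, 0.765, 0.644, -0.001]
contact_force: [-16.1, 3.5, 6.2]
opening: 0.0109
grip_force: 34.6
[-144.39482464   82.54631038] 166.32425782847133 tilt 0.6918651879869138
P1 n49 z 8.6; P2 n45 z 8.0; P3 n46 z 8.2; P4 n50 z 8.9; P5 n33 z -9.4; deck 15.5
balls above deck (x,y,area): [(55, -31, 258), (71, 0, 1082)]
```

P1–P4 are full, P5 is empty, and the other balls are at the landing end. Lowering slowly.

```bash
python3 -m handwheel '0 0 -0.005 0.01 0; 0 0 -0.005 0.01 0; 0 0 -0.005 0.01 0; 0 0 -0.005 0.01 0; 0 0 -0.005 0.01 0; 0 0 -0.0041 0.0104 0; 0 0 -0.0041 0.0104 0; 0 0 -0.0041 0.0104 0; 0 0 -0.0041 0.0104 0; 0 0 -0.0041 0.0104 0'; python3 -m handwheel '0 0 -0.0032 0.0107 0; 0 0 -0.0032 0.0107 0; 0 0 -0.0032 0.0107 0; 0 0 -0.0032 0.0107 0; 0 0 -0.0032 0.0107 0; 0 0 -0.0023 0.0109 0; 0 0 -0.0023 0.0109 0; 0 0 -0.0023 0.0109 0; 0 0 -0.0023 0.0109 0; 0 0 -0.0023 0.0109 0'; python3 -m handwheel '0 0 -0.0014 0.0111 0; 0 0 -0.0014 0.0111 0; 0 0 -0.0014 0.0111 0; 0 0 -0.0014 0.0111 0; 0 0 -0.0014 0.0111 0; 0 0 -0.0004 0.0112 0; 0 0 -0.0004 0.0112 0; 0 0 -0.0004 0.0112 0; 0 0 -0.0004 0.0112 0; 0 0 -0.0004 0.0112 0';  python3 - <<'E'
from h import *
tilt();occ("9",.20);
E
```

```text
t: 39.75
ee_pos: [0.4776, 0.1417, 0.1333]
tool_rot: [-0.001, 0.765, 0.644, -0.001]
contact_force: [-12.5, 1.9, 9.0]
opening: 0.0107
grip_force: 35.2
t: 40.75
ee_pos: [0.471, 0.1428, 0.1061]
tool_rot: [-0.001, 0.765, 0.644, -0.001]
contact_force: [-12.0, 3.7, 5.0]
opening: 0.0102
grip_force: 35.4
t: 41.75
ee_pos: [0.4687, 0.1432, 0.0779]
tool_rot: [-0.001, 0.765, 0.644, -0.001]
contact_force: [-9.6, 3.4, 3.3]
opening: 0.0104
grip_force: 36.0
[-164.1612995    1.9389302] 164.17274957894264 tilt 0.18434704052661643
P1 n46 z 8.0; P2 n46 z 7.6; P3 n49 z 7.5; P4 n50 z 9.1; P5 n46 z 9.0; deck 10.9
balls above deck (x,y,area): [(-75, -10, 649), (-79, 27, 221)]
```

All five pockets are full and the remaining four balls are in the channel. Lowering to home.

```bash
python3 -m handwheel '0 0 0.0005 0.0112 0; 0 0 0.0005 0.0112 0; 0 0 0.0005 0.0112 0; 0 0 0.0005 0.0112 0; 0 0 0.0005 0.0112 0; 0 0 0.0014 0.011 0; 0 0 0.0014 0.011 0; 0 0 0.0014 0.011 0; 0 0 0.0014 0.011 0; 0 0 0.0014 0.011 0'; python3 -m handwheel '0 0 0.001 0.008 0; 0 0 0 0.005 0; 0 0 0 0 0'; python3 - <<'E'
from h import *
tilt();occ("10",.0);
E
```

```text
t: 42.8
ee_pos: [0.4709, 0.1428, 0.05]
tool_rot: [-0.001, 0.765, 0.644, -0.001]
contact_force: [-9.2, 3.8, 1.8]
opening: 0.0105
grip_force: 36.6
t: 43.1
ee_pos: [0.4712, 0.1428, 0.0482]
tool_rot: [-0.001, 0.765, 0.644, -0.001]
contact_force: [-20.6, 2.0, 23.8]
opening: 0.0107
grip_force: 39.0
[-161.63553584  -27.76900788] 164.00354948723026 tilt 0.002397247685309134
P1 n127 z 239.4; P2 n45 z 8.1; P3 n52 z 8.1; P4 n48 z 8.1; P5 n51 z 8.1; deck 6.8
balls above deck (x,y,area): [(-75, -1, 940)]
```

The bar is back on its stop at tilt about 0. Now I let go and go to the clamp handle.

```bash
python3 -m handwheel '0.5 0 0 -0.003 0; 0.5 0 0 0 0; 0.5 0 0 0 0; 0.5 0 0 -0.05 0; 0.5 0 0 -0.12 0; 0.5 0 0 -0.14 0; 0.5 0 0 -0.14 0; 0.5 0 0 -0.12 0; 0.5 0 0 -0.05 0; 0.5 0 0 0 0'; python3 - <<'E'
from h import *
plan([.6016,.3311,.2],-9.8)
E
```

```text
t: 44.15
ee_pos: [0.4728, 0.1424, 0.2042]
tool_rot: [0.001, 0.765, 0.644, 0.001]
contact_force: [0.4, -0.4, -0.0]
opening: 0.0427
grip_force: 0.0
spin -0.0001 shift [0.8313 0.379  0.0167]  (j6 0.39->0.39)
```

```bash
python3 -m handwheel '0.5 0.06 0.027 0 0; 0.5 0.1 0.046 0 0; 0.5 0.11 0.05 0 0; 0.5 0.11 0.05 0 0; 0.5 0.11 0.05 0 0; 0.5 0.11 0.05 0 0; 0.5 0.11 0.05 0 0; 0.5 0.08 0.036 0 0; 0.5 0.041 0.02 0 0; 0.5 0 0 0 0'; python3 - <<'E'
from h import *
plan([.6016,.3311,.0622],-9.8);occ("11",0)
E
```

```text
t: 45.15
ee_pos: [0.6009, 0.3316, 0.1996]
tool_rot: [-0.0, 0.765, 0.644, -0.002]
contact_force: [0.4, -0.8, 0.2]
opening: 0.0429
grip_force: 0.0
spin 0.0001 shift [-0.0015  0.0031  0.5497]  (j6 0.62->0.62)
P1 n46 z 8.2; P2 n44 z 8.2; P3 n679 z 495.1; P4 n48 z 8.0; P5 n52 z 7.9; deck 6.5
balls above deck (x,y,area): [(-72, -18, 492), (-78, 16, 473)]
```

```bash
python3 -m handwheel '0.5 -0.0015 0.003 0.08 0; 0.5 0 0 0.11 0; 0.5 0 0 0.11 0; 0.5 0 0 0.11 0; 0.5 0 0 0.08 0; 0.5 0 0 0.045 0; 0.5 0 0 0.013 0; 0.5 0 0 0 0; 0.5 0 0 0 0' 35; python3 -m handwheel '0 0 0 0 0; 0 0 0 0 0; 0 0 0 0 0; 0 0 0 0 0'
```

```text
t: 46.1
ee_pos: [0.6022, 0.3306, 0.0668]
tool_rot: [0.0, 0.765, 0.644, 0.001]
contact_force: [0.0, -0.5, 0.4]
opening: 0.0429
grip_force: 0.0
t: 46.5
ee_pos: [0.6016, 0.3308, 0.0658]
tool_rot: [-0.0, 0.765, 0.644, 0.0]
contact_force: [-2.7, 2.8, 2.5]
opening: 0.011
grip_force: 34.1
```

```bash
python3 -m handwheel '0 -0.0085 0 -0.026 0; 0 -0.0095 0 -0.0255 0; 0 -0.0115 0 -0.025 0; 0 -0.013 0 -0.024 0; 0 -0.0145 0 -0.023 0; 0 -0.016 0 -0.022 0; 0 -0.0175 0 -0.021 0; 0 -0.019 0 -0.02 0; 0 -0.02 0 -0.0185 0; 0 -0.0215 0 -0.0175 0' 40; python3 -m handwheel '0 -0.0225 0 -0.0155 0; 0 -0.023 0 -0.0145 0; 0 -0.024 0 -0.013 0; 0 -0.025 0 -0.011 0; 0 -0.026 0 -0.0095 0; 0 -0.026 0 -0.008 0; 0 -0.027 0 -0.006 0; 0 -0.027 0 -0.004 0; 0 -0.027 0 -0.0025 0; 0 -0.027 0 -0.001 0'; python3 - <<'E'
from h import *
plan([.5843,.2303,.143],-9.8)
E
```

```text
t: 47.5
ee_pos: [0.5951, 0.2929, 0.1213]
tool_rot: [-0.0, 0.765, 0.644, -0.0]
contact_force: [-5.2, -0.2, -10.3]
opening: 0.0108
grip_force: 41.4
t: 48.5
ee_pos: [0.5845, 0.2309, 0.1433]
tool_rot: [-0.0, 0.765, 0.644, 0.001]
contact_force: [-5.2, 4.5, -6.4]
opening: 0.0106
grip_force: 39.8
spin 0.0000 shift [-0.0023 -0.0003  0.0014]  (j6 0.49->0.49)
```

Pushing a little further so that it goes fully over centre, then letting go.

```bash
python3 -m handwheel '0 -0.012 0 0 0; 0 -0.012 0 0 0; 0 -0.012 0 0 0; 0 0 0 0 0; 0 0 0 0 0'; python3 -m handwheel '0 0.03 0 0 0;0.5 0.006 0 0 0; 0.5 0 0 0 0; 0.5 0 0 0 0; 0.5 0 0 -0.06 0; 0.5 0 0 -0.12 0; 0.5 0 0 -0.12 0; 0.5 0 0 -0.05 0; 0.5 0 0 0 0' 
```

```text
t: 49.0
ee_pos: [0.5832, 0.2235, 0.1434]
tool_rot: [-0.001, 0.765, 0.644, 0.002]
contact_force: [-1.8, 13.9, -9.8]
opening: 0.0103
grip_force: 39.5
t: 49.9
ee_pos: [0.5851, 0.2306, 0.2324]
tool_rot: [0.001, 0.765, 0.644, 0.002]
contact_force: [0.4, -0.4, -0.9]
opening: 0.0425
grip_force: 0.0
```

```bash
python3 -m handwheel '0.5 -0.06 -0.08 -0.05 0; 0.5 -0.06 -0.12 0 0; 0.5 -0.06 -0.15 0 0; 0.5 -0.06 -0.15 0 0; 0.5 -0.06 -0.15 0 0; 0.5 0 -0.1 0 0; 0.5 0 0 0 0; 0.5 0 0 0 0'; python3 - <<'E'
from h import *
np.set_printoptions(precision=4,suppress=True)
occ("12",0)
for n in("scene","top"):
    X0=cloud(n,load(n,0)[1]) ; p,d=snap(n,12);X=cloud(n,d)
    for lab,Y in(("before",X0),("now",X)):
        Q=Y.reshape(-1,3);m=(np.hypot(Q[:,0]-.5844,Q[:,1]-.2303)<.03)&(Q[:,2]>.13)&(Q[:,2]<.2);Q=Q[m];print(n,lab,m.sum(),Q.mean(0),np.median(Q,0),np.percentile(Q[:,2],98))
a=cv2.imread("pics/top12.png")[140:340,90:300];b=cv2.imread("pics/scene12.png")[270:470,270:480]
cv2.imwrite("pics/c12.png",cv2.resize(np.hstack([a,b]),None,fx=1.9,fy=1.9))
E
```

```text
t: 50.7
ee_pos: [0.3869, 0.1886, 0.242]
tool_rot: [-0.0, 0.765, 0.644, -0.0]
contact_force: [0.9, -0.1, 0.3]
opening: 0.0426
grip_force: 0.0
P1 n47 z 8.1; P2 n321 z 472.4; P3 n56 z 9.3; P4 n47 z 8.0; P5 n49 z 8.3; deck 6.7
balls above deck (x,y,area): [(-72, -19, 487), (-78, 16, 491)]
scene before 159 [0.5864 0.2314 0.1603] [0.5872 0.2314 0.1653] 0.17502614213561443
scene now 154 [0.5874 0.2364 0.1606] [0.5884 0.2365 0.1663] 0.17542958706943892
top before 127 [0.5844 0.2284 0.1591] [0.5842 0.2275 0.1638] 0.17418619816363293
top now 138 [0.5854 0.2336 0.1588] [0.5855 0.2326 0.1634] 0.17479415260947545
```

View pics/c12.png

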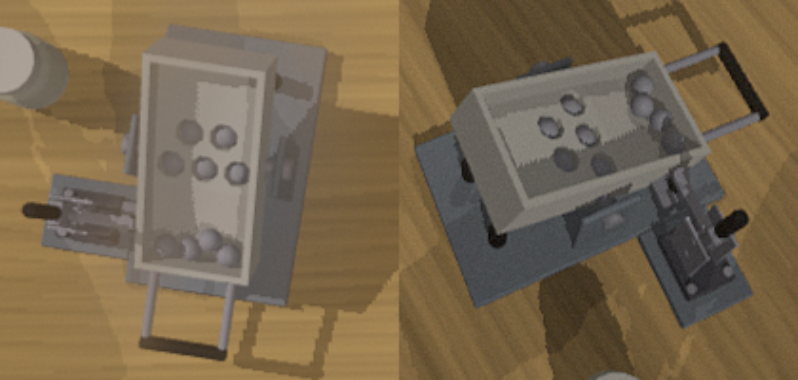

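Five balls sit flush in their pockets and four lie in the channel. The handle, though, stands about 5 mm further out than at the start (q about 0.05), so my back-off reopened it slightly. I'll close it again and open the fingers while holding it shut.

```bash
python3 -m handwheel '0.5 0 0.1 0 0; 0.5 0.06 0.15 0 0; 0.5 0.06 0.15 0 0; 0.5 0.06 0.15 0 0; 0.5 0.06 0.12 0 0; 0.5 0.06 0.08 0.03 0; 0.5 0 0 0.03 0; 0.5 0 0 0 0'; python3 - <<'E'
from h import *
plan([.5850,.2350,.1405],-9.8)
E
```

```text
t: 51.65
ee_pos: [0.5844, 0.2302, 0.2249]
tool_rot: [-0.001, 0.765, 0.644, -0.002]
contact_force: [-0.5, 0.3, -0.2]
opening: 0.0429
grip_force: 0.0
spin -0.0001 shift [ 0.0194 -0.0009  0.3375]  (j6 0.49->0.49)
```

```bash
python3 -m handwheel '0.5 0.0194 -0.001 0.05 0; 0.5 0 0 0.1 0; 0.5 0 0 0.1 0; 0.5 0 0 0.06 0; 0.5 0 0 0.025 0; 0.5 0 0 0 0; 0 0 0 0 0; 0 0 0 0 0; 0 0 0 0 0; 0 0 0 0 0' 40; python3 -m handwheel '0 -0.012 0 -0.0005 0; 0 -0.012 0 0 0; 0 -0.012 0 0 0; 0 -0.012 0 0 0; 0 -0.006 0 0 0; 0 0 0 0 0; 0 0 0 0 0'; python3 -m handwheel '0.5 0 0 0 0; 0.5 0 0 0 0; 0.5 0 0 0 0; 0.5 0 0 0 0; 0.5 0 0 -0.06 0; 0.5 0 0 -0.12 0; 0.5 0 0 -0.12 0; 0.5 0 0 -0.1 0; 0.5 -0.06 -0.08 0 0; 0.5 -0.06 -0.12 0 0'; python3 -m handwheel '0.5 -0.06 -0.15 0 0; 0.5 -0.06 -0.15 0 0; 0.5 -0.06 -0.15 0 0; 0.5 0 -0.1 0 0; 0.5 0 -0.1 0 0; 0.5 0 0 0 0; 0.5 0 0 0 0'; python3 - <<'E'
from h import *
np.set_printoptions(precision=4,suppress=True)
occ("13",0);occ("13s",0,"scene")
for n in("scene","top"):
    p,d=snap(n,14);X=cloud(n,d)
    Q=X.reshape(-1,3);m=(np.hypot(Q[:,0]-.5844,Q[:,1]-.2303)<.03)&(Q[:,2]>.13)&(Q[:,2]<.2);Q=Q[m];print(n,m.sum(),Q.mean(0),np.median(Q,0),np.percentile(Q[:,2],98))
a=cv2.imread("pics/top14.png")[140:340,90:300];b=cv2.imread("pics/scene14.png")[270:470,270:480]
cv2.imwrite("pics/c14.png",cv2.resize(np.hstack([a,b]),None,fx=1.9,fy=1.9))
E
```

```text
t: 52.65
ee_pos: [0.5853, 0.2356, 0.1449]
tool_rot: [0.0, 0.765, 0.644, 0.001]
contact_force: [-4.7, -0.5, 6.1]
opening: 0.0107
grip_force: 39.0
t: 53.35
ee_pos: [0.5833, 0.2248, 0.1447]
tool_rot: [-0.001, 0.765, 0.645, 0.003]
contact_force: [6.1, 21.0, -0.8]
opening: 0.0105
grip_force: 39.1
t: 54.35
ee_pos: [0.5284, 0.2006, 0.2452]
tool_rot: [0.0, 0.765, 0.644, 0.001]
contact_force: [0.4, 1.0, -1.0]
opening: 0.0428
grip_force: 0.0
t: 55.05
ee_pos: [0.3609, 0.1845, 0.245]
tool_rot: [0.0, 0.765, 0.644, 0.001]
contact_force: [0.1, 0.0, -0.4]
opening: 0.0427
grip_force: 0.0
P1 n46 z 8.3; P2 n44 z 8.6; P3 n47 z 7.9; P4 n46 z 8.3; P5 n49 z 7.8; deck 6.6
balls above deck (x,y,area): [(-75, 0, 989)]
P1 n41 z 9.1; P2 n49 z 9.6; P3 n54 z 9.2; P4 n49 z 9.3; P5 n52 z 9.6; deck -116.3
balls above deck (x,y,area): [(-77, -25, 210), (-73, 7, 643)]
scene 163 [0.5864 0.2314 0.1597] [0.5874 0.2314 0.1646] 0.17492219765607375
top 127 [0.5844 0.2283 0.1594] [0.584  0.2273 0.1637] 0.1756781099877948
```

View pics/c14.png

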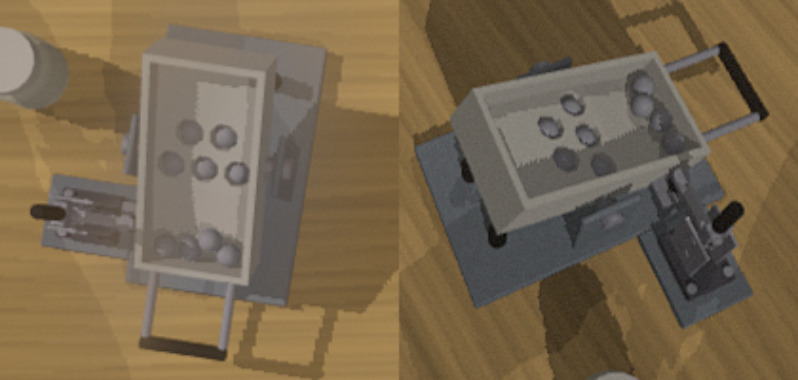

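The handle is back exactly at its starting place (closed). Five pockets are full, four balls lie in the channel, the board is home and the robot is clear.

```bash
python3 -c "
from plant import arm
print(arm.close_job())"
```

```text
the job is handed in; nothing more can be done
None
```

The job is handed in: all four rack balls went into the channel, every pocket holds a ball, the other four lie in the channel, and the board is home with the clamp closed (it reopened about 5 mm on the first try, so I closed it again) and the skull untouched.

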